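Wedge the retaining clip off a tube spinner and take off its rotor

ROBOT

A 6-joint arm with a two-finger parallel gripper is mounted at the origin on the work surface. World frame = base frame: x ahead of the robot, y to its left, z up, the work surface at z = 0. Lengths are in m, angles in rad, forces in N, time in s.
With the tool pointing down it reaches from about 0.4 to 0.825 m from the base axis. Payload 7 kg.
Tool frame: the origin (TCP) lies midway between the tips of the shut fingers; the grasp point (between the pads) lies 19 mm behind it; z points along the fingers, y is the line along which they close (so a half turn about z gives the same grasp; the last joint's range is limited). The gripper opens to 88 mm and grips with 3 to 60 N. Pads are 19 mm wide; open, the fingers measure 130 mm over their backs; the gripper's body (78 mm by 193 mm) begins 47 mm behind the grasp point.
Start: joints at [-0.996, 0.359, 0.012, 0, -1.224, -0.288], TCP at [0.191, -0.647, 0.227] pointing down, gripper open.
Joint ranges: [-3.07, 3.07], [-1.43, 2.12], [-1.02, 1.25], [-3.03, 1.67], [-3.05, -0], [-3.03, 3.03]. Speed limits (rad/s): [2.39, 2.39, 3.01, 3.14, 3.14, 3.14].

INTERFACE

Orientations are given as [roll, pitch, yaw] about the fixed x, y, z axes, in that order (R = Rz(yaw) Ry(pitch) Rx(roll)).
In Python, from station import telemetry, eyes, ticket, recognise, trace gives the robot as it stands. The module is installed in compiled form; this text tells all that it offers.
- The arm moves only by the tool servo_tool, never from a script. Its argument "series" is a list that holds one entry, the list of rows, each a list of 4 numbers: the shift along the tool's x, y, z in mm, then the turn about the tool's z in rad. In form: [[[x, y, z, roll], ...]]. A call has exactly 10 rows; each row shifts and turns the commanded pose from where the row before left it, along the tool's axes as they then stand; what a row does not reach is not made up. A row lasts 1/12 s, in which the tool goes at most 41.7 mm and 7.16 degrees, less where a joint would pass 70% of its speed; a pose out of reach is approached as far as the arm can. A call is refused whole if a number of a shift passes 41.7 or a number of a turn 0.125, either way. A call with a gripper value outside its range is refused whole. "claw" is the gripper's target within -1 to 1 (shut at 1, half-way at 0, fully open at -1), set as the call begins (left out, the last holds). The fingers move at their own pace and stop on an object; "grip_force" is the grip in N (left out, the last holds). Time passes only in rows, so rows that do not move let the fingers close, or fill a call up. It gives the time, the measured TCP pose, the force, the opening and the grip force at its end, in the units of the state.
- telemetry.get_state(): the state, without advancing time (a new reading comes with each control period).
- eyes.grab_frame(name): name is "scene" or "top"; returns the picture (384x512x3 uint8, red, green, blue); there is no depth.
- eyes.calibration(name): a dict with "mtx" (3x3 intrinsics, pixels), "k1" (the pictures are not rectified: a ray, as slopes to the right and down, at radius r is drawn at 1 + k1 r^2 times it, then the intrinsics apply), "rvec" (rotation vector, rad) and "tvec" (3), from world to camera coordinates, as OpenCV has them. Camera axes: x right, y down, z forward; pixel columns grow to the right and rows downward; lengths in m; the calibration is good to about 2 mm. A picture is of the moment at which its call begins. calibration takes no time and is no camera call.
- ticket.job_done(): hands the job in; it is judged then, once.
Trained networks look in the newest picture that a camera, given by its name, has taken for a name from the list of things; names that differ only in an ending like _2 or _b are one class to them, and where a whole thing is asked for, a point or a joint stands for the part that bears it (a point fixed in the world has none). Each returns a list of dicts, best first, with "conf" (0 to 1); they miss things now and then, are a little off and sometimes report something else, mostly with a low value. They report only what shows in the picture. A call takes as long as a camera call. They do not tell look-alikes from the thing itself.
- recognise(camera, name): "position" ([x, y, z] in m, in world coordinates, good to about 4 mm: the middle of the surface that is visible of it).
- trace(camera, name): "mask" (384x512 bool, what is visible of it).
The state is a dict: "t": time; "q": joint angles; "qd": joint speeds; "joint_efforts": joint torques, N m; "eef_pos": TCP position; "ee_rot": TCP orientation; "force": force on the tool from outside, world axes, zero at the start; "moment": the same for the moment, N m; "width": finger opening in m; "gripper_force": force on a finger pad.
Only numpy, scipy, OpenCV 4.12 (cv2) and the standard library are available. Lean on these libraries where they do the work, as an engineer would, in place of code of your own. Each camera call takes 0.05 s, during which the arm holds its last target. There are 200 camera calls.

TASK

Use the blue forked wedge to ease the yellow spring clip off the spinner's spindle: slide the wedge in under the clip's two arms until the clip has climbed into the wedge's saddles, and lift it off without touching the clip with the gripper. Lay the wedge and the clip together in the steel tray, upright as the wedge was; then lift the green rotor up off the spindle and set it gently, hub up, on the middle of the round pad. Leave the rack, bottle and jar where they are.

Things in the scene. Friction and masses are not known exactly. Their poses are not given: they have to be found in the camera images.
- spinner: Fixed drive unit of a lab tube spinner: white box 120 x 120 mm, 30 mm high, on it a blue disc and a steel shoulder (top 44 mm above the bench), and an upright fixed steel spindle in the centre. Origin on the spindle axis at the box's underside, on the bench; z up; the side facing -x bears the blue control strip.
- spindle_tip (a point): Spindle tip, on its axis, 111 mm above the bench. The spindle is 12 mm thick up to 93 mm; above the rotor's hub it has a groove 7 mm thick (93 to 99 mm above the bench), then widens to a 12 mm bead (104 to 105 mm) and tapers to the tip.
- rotor: Loose green rotor, about 0.2 kg, on the shoulder, spindle through its 16 mm bore: disc 120 mm across, 10 mm thick, with a round hub 48 mm across on it (hub top 48 mm above the underside). Origin at the centre of the underside, z up. Starts 44 mm above the bench (hub top at 92 mm). Lifts straight up, 70 mm to clear the spindle. Grip the hub from above, pads 34 mm above the underside.
- clip: Yellow slippery spring clip, about 40 g, snapped on the spindle, resting on the rotor's hub. Origin on its axis at its underside; y along its arms (within 0.1 rad of the spinner's y), z up. Hollow square middle 19 (x) by 25 mm (y), 11 mm high, round the spindle, with two sprung jaws inside in the groove. Lifting it spreads the jaws over the bead (about 3 N straight up): free after 9 mm, clear of the tip after 20 mm.
- clip_arms (a point): Point on the clip's axis 9 mm above its underside, on the centre line of its two round arms: 6 mm thick, sticking out along the clip's +y and -y from 12 to 28 mm from the axis. Their undersides are 6 mm above the hub top, which leaves a 6 mm gap for the wedge.
- wedge: Loose blue forked wedge, about 0.09 kg, standing on its flat underside in the tray. Origin at the underside, below the middle of the upright handle; +x along the tines to their tips, z up. Handle 34 (x) by 24 mm (y), top 56 mm above the underside, on a foot 48 mm wide, 8 mm high; grip across y, pads 35 mm above the underside. Handle and back stop end at x = 29 mm.
- wedge_tip (a point): Midway between the tine tips, at underside level, 101 mm along +x from the wedge's origin. Each tine is 8 mm wide, centred 20 mm either side of the middle; slot between them 32 mm wide, from x = 17 mm to the tips. Tine tops ramp from 2.5 mm high at the tips to 18 mm at x = 41 mm, then drop into a saddle. Tines slippery.
- wedge_saddle (a point): Midway between the two saddles (15 mm high, x = 29 to 41 mm in the wedge, back stop 24 mm high behind), at underside level, 35 mm along +x from the wedge's origin. Slid tips first, underside 1 to 2 mm above the hub top, square to the clip's arms, until this point is on the spindle axis, the wedge holds the arms in its saddles (push about 5 N, up to 10 N down on the tines); then raise it.
- tray: Fixed shallow steel tray 210 mm (x) by 160 mm (y), walls 3 mm thick and 10 mm high, floor 3 mm above the bench. Origin at the centre of its underside, on the bench. The wedge starts in it, tips roughly to the tray's +x.
- pad: Fixed round grey pad 156 mm across, 4 mm thick, with a white disc in its middle. Origin at the centre of its underside, on the bench, so its top is at 4 mm.
- rack: Bystander: loose orange tube rack 80 x 170 mm, 55 mm high; origin at the centre of its underside.
- bottle: Bystander: loose blue square bottle 70 x 70 mm, 128 mm high; origin at the centre of its underside.
- jar: Bystander: loose amber jar 56 mm across, 90 mm high; origin at the centre of its underside.
Not all that is in view belongs to the job. Of the things like the rotor, leave any that is red; of the rest the smaller one is meant. What is shaped like the wedge but red is not meant.

How it is judged:
On the way, in this order (a step that is already met when the one before it is completed fails the run):
1. the clip is off the spindle, carried on the wedge, with the rotor still on the spindle (z of clip in the frame of spinner above 0.114 m and contact force between wedge and clip above 0.03 N and distance between clip and wedge below 0.06 m and horizontal distance between rotor and spinner below 0.006 m and z of rotor in the frame of spinner below 0.056 m), for 0.1 s.
2. the wedge and the clip lie in the tray, the wedge upright and let go, the rotor still on the spindle (x of clip in the frame of tray between -0.1 and 0.1 m and y of clip in the frame of tray between -0.075 and 0.075 m and z of clip in the frame of tray below 0.03 m and x of wedge in the frame of tray between -0.1 and 0.1 m and y of wedge in the frame of tray between -0.075 and 0.075 m and x of wedge_tip in the frame of tray between -0.1 and 0.1 m and y of wedge_tip in the frame of tray between -0.075 and 0.075 m and z of wedge in the frame of tray below 0.02 m and angle between wedge's own z axis and vertical below 0.3 rad and contact force between the fingers and wedge below 0.1 N and linear speed of clip below 0.03 m/s and horizontal distance between rotor and spinner below 0.006 m and z of rotor in the frame of spinner below 0.056 m), for 0.2 s.
At the end, for the whole second after the job is handed in: The clip and the wedge (handle and tine tips) lie within the tray's walls on its floor, the wedge upright; the rotor lies flat, hub up, on the pad with its centre within 25 mm of the pad's; all at rest and released (x of clip in the frame of tray between -0.1 and 0.1 m and y of clip in the frame of tray between -0.075 and 0.075 m and z of clip in the frame of tray below 0.03 m and x of wedge in the frame of tray between -0.1 and 0.1 m and y of wedge in the frame of tray between -0.075 and 0.075 m and x of wedge_tip in the frame of tray between -0.1 and 0.1 m and y of wedge_tip in the frame of tray between -0.075 and 0.075 m and z of wedge in the frame of tray below 0.02 m and angle between wedge's own z axis and vertical below 0.3 rad and horizontal distance between rotor and pad below 0.025 m and z of rotor in the frame of pad between 0 and 0.008 m and angle between rotor's own z axis and vertical below 0.06 rad and linear speed of each of rotor, clip, wedge below 0.02 m/s); the robot touches nothing.
It fails at once if the gripper or arm touches the clip (contact force between any of the fingers, the arm and clip above 0.5 N).
It fails at once if the rotor is dropped or banged onto the pad: faster than 0.4 m/s within 30 mm of it (linear speed of rotor above 0.4 m/s and z of rotor in the frame of pad below 0.034 m and horizontal distance between rotor and pad below 0.12 m).
It fails at once if a bystander is moved more than 30 mm (distance of any of rack, bottle, jar from where it was at the start of the episode above 0.03 m).
It also fails if it takes over 72 s, if anything falls off the work surface, if the arm or the gripper's body presses on something with over 40 N, if the wrist force passes 120 N, or if a joint passes its speed limit or range.

## Working session

There is one attempt and no reset: what is moved stays moved. The work goes in short steps, Python scripts to look and compute and a tool call to move; the robot and the scene stay as the last step left them, time stands still between calls to the robot, and variables do not carry over. Pictures are saved under pics/ and viewed, at most 10 in all, crops included, and the job is handed in when it is done.

Besides the shell and the picture viewer there is one more tool, called after "Emit:" as name(argument=value, ...), one argument or row to a line, values as JSON. servo_tool: Moves the arm, as the interface text tells. Its arguments: {"type":"object","properties":{"series":{"type":"array"},"claw":{"type":"number"},"grip_force":{"type":"number"}},"required":["series"]}

```bash
mkdir -p pics
cat > h.py <<'E'
import numpy as np, cv2
from station import telemetry, eyes, ticket, recognise, trace
def cal(n):
    c=eyes.calibration(n); R=cv2.Rodrigues(np.array(c['rvec'],float))[0]; return np.array(c['mtx']),c['k1'],R,np.array(c['tvec'],float).ravel()
def proj(n,P):
    M,k,R,t=cal(n); p=np.atleast_2d(P)@R.T+t; s=p[:,:2]/p[:,2:]; s=s*(1+k*(s**2).sum(1,keepdims=True)); return s*[M[0,0],M[1,1]]+M[:2,2]
def back(n,uv,z):
    M,k,R,t=cal(n); d=(np.atleast_2d(uv)-M[:2,2])/[M[0,0],M[1,1]]; s=d.copy()
    for _ in range(20): s=d/(1+k*(s**2).sum(1,keepdims=True))
    r=np.c_[s,np.ones(len(s))]@R; C=-R.T@t; return C+r*((z-C[2])/r[:,2])[:,None]
E
python3 - <<'E'
from h import *
for n in('scene','top'):
    im=eyes.grab_frame(n); cv2.imwrite(f'pics/{n}0.png',im[:,:,::-1])
    M,k,R,t=cal(n); print(n,(-R.T@t).round(3),R[2].round(2),M[0,0])
    for o in('spinner','rotor','clip','wedge','tray','pad','rack','bottle','jar'):
        print(o,[(np.round(d['position'],3).tolist(),round(d['conf'],2)) for d in recognise(n,o)])
s=telemetry.get_state();print(s)
E
```

```text
scene [ 1.392 -0.377  0.693] [-0.76  0.36 -0.54] 445.3419735859046
spinner [([0.612, -0.023, 0.029], 0.7), ([0.58, -0.008, 0.056], 0.55)]
rotor [([0.371, -0.114, 0.018], 0.92), ([0.413, 0.114, 0.008], 0.87), ([0.578, -0.009, 0.053], 0.57)]
clip [([0.779, -0.116, 0.059], 0.44)]
wedge [([0.485, 0.309, 0.018], 0.94), ([0.742, 0.369, 0.014], 0.89), ([0.356, 0.276, 0.022], 0.75)]
tray [([0.53, 0.332, -0.001], 0.67)]
pad [([0.522, -0.308, 0.006], 0.93), ([0.48, 0.308, 0.018], 0.71), ([0.782, 0.051, 0.061], 0.26)]
rack [([0.776, -0.117, 0.054], 0.55)]
bottle [([0.763, 0.17, 0.077], 0.82)]
jar [([0.782, 0.053, 0.064], 0.56)]
top [0.35  0.02  1.134] [ 0.17 -0.01 -0.99] 443.514385185339
spinner [([0.514, 0.006, 0.028], 0.88), ([0.478, 0.308, 0.017], 0.5), ([0.557, -0.005, 0.099], 0.17)]
rotor [([0.553, 0.008, 0.052], 0.96), ([0.341, -0.101, 0.016], 0.69), ([0.396, 0.117, 0.005], 0.66)]
clip [([0.559, -0.001, 0.099], 0.48), ([0.477, 0.31, 0.012], 0.38)]
wedge [([0.479, 0.309, 0.021], 0.75), ([0.325, 0.282, 0.012], 0.74), ([0.726, 0.365, 0.015], 0.71)]
tray [([0.526, 0.329, 0.004], 0.87)]
pad [([0.514, -0.302, 0.005], 0.63)]
rack [([0.756, -0.107, 0.057], 0.78)]
bottle [([0.726, 0.18, 0.09], 0.6)]
jar [([0.75, 0.062, 0.092], 0.69)]
{'t': 1.0, 'q': array([-9.95915189e-01,  3.58579479e-01,  1.18964937e-02,  1.41245486e-05,
       -1.22411171e+00, -2.88112550e-01]), 'qd': array([ 0.00059115, -0.00058113,  0.00018079,  0.00038165,  0.00150639,
        0.00204436]), 'joint_efforts': array([ 1.45387207e-04, -5.82394409e+01,  2.93308496e+01,  7.00253651e+00,
        1.24243327e-02, -7.06749415e-05]), 'eef_pos': array([ 0.19090323, -0.64741438,  0.22657554]), 'ee_rot': array([-3.14158731e+00, -1.22726175e-05, -2.85481927e+00]), 'force': array([0.66868566, 0.09923164, 0.32136625]), 'moment': array([ 0.03534998,  0.00359446, -0.00105404]), 'gripper_force': 0.0, 'width': 0.08767240631541515}
```

View pics/scene0.png

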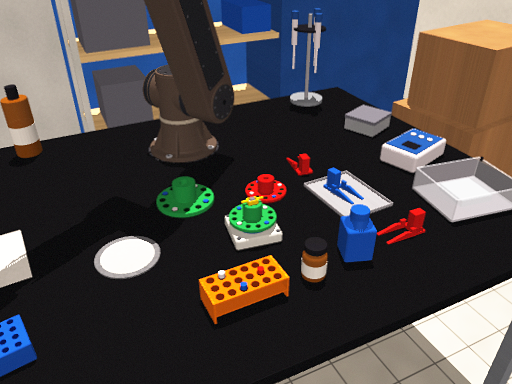

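View pics/top0.png

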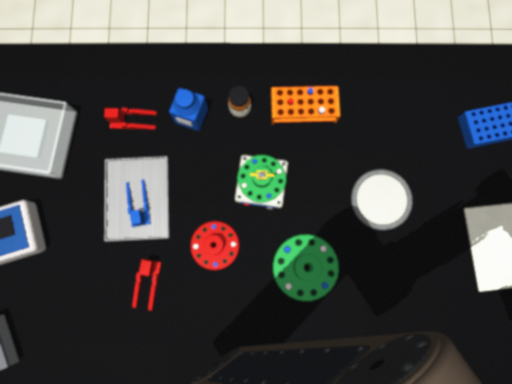

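The scene picture shows the green rotor with the yellow clip on the white spinner at about (253,213), the blue wedge in the tray at (335,185) and the pad at (127,257). In the top picture they are at (262,180), (138,205) and (382,199). The larger green rotor and the red parts are decoys. Next I fit models to the colour masks for precise poses.

```bash
cat > fit.py <<'E'
from h import *
from scipy.optimize import minimize
S=6
def box(x0,x1,y0,y1,z0,z1): return np.array([[x,y,z] for x in(x0,x1) for y in(y0,y1) for z in(z0,z1)],float)/1000
def tine(s): return np.array([[x,s*20+w,z] for w in(-4,4) for x,z in((17,0),(101,0),(101,2.5),(41,18),(17,15))],float)/1000
def cyl(r,z0,z1,n=40):
    a=np.arange(n)*2*np.pi/n; return np.array([[r*np.cos(b),r*np.sin(b),z] for z in(z0,z1) for b in a])/1000
WEDGE=[box(-17,17,-12,12,0,56),box(-17,29,-24,24,0,8),box(17,29,16,24,0,24),box(17,29,-24,-16,0,24),tine(1),tine(-1)]
CLIP=[box(-9.5,9.5,-12.5,12.5,0,11),box(-3,3,-28,28,6,12)]
ROTOR=[cyl(60,0,10),cyl(24,0,48)]
TRAY=[box(-105,105,-80,80,0,10)]
PAD=[cyl(78,0,4)]
SPIN=[box(-60,60,-60,60,0,30),cyl(60,44,54),cyl(24,54,92)]
def place(p,P):
    c,s=np.cos(p[2]),np.sin(p[2]); return P@np.array([[c,s,0],[-s,c,0],[0,0,1]])+[p[0],p[1],p[3]]
def sil(n,parts,p,roi):
    x,y,w,h=roi; im=np.zeros((h*S,w*S),np.uint8)
    for P in parts:
        q=((proj(n,place(p,P))-[x,y]+.5)*S-.5); cv2.fillConvexPoly(im,cv2.convexHull(np.round(q).astype(np.int32)),255)
    return cv2.resize(im,(w,h),interpolation=cv2.INTER_AREA)/255.
def fit(masks,parts,p0,z,yaw=True,pad=12):
    rois={}
    for n,m in masks.items():
        q=proj(n,np.vstack([place([*p0,z],P) for P in parts])); a=np.floor(q.min(0)-pad).astype(int); b=np.ceil(q.max(0)+pad).astype(int)
        a=np.maximum(a,0); b=np.minimum(b,[512,384]); rois[n]=(a[0],a[1],b[0]-a[0],b[1]-a[1])
    def cost(v):
        p=[p0[0]+v[0]/100,p0[1]+v[1]/100,p0[2]+(v[2]/10 if yaw else 0),z]; e=0
        for n,m in masks.items():
            x,y,w,h=r=rois[n]; e+=np.abs(cv2.GaussianBlur(sil(n,parts,p,r)-m[y:y+h,x:x+w],(0,0),.8)).sum()/m[y:y+h,x:x+w].sum()
        return e
    best=min((minimize(cost,v,method='Nelder-Mead',options=dict(initial_simplex=np.array([v]+[np.add(v,d) for d in np.eye(len(v))*.7]),xatol=.005,fatol=1e-5)) for v in ([[0]*2,[.5,.5]] if not yaw else [[0,0,0],[0,0,1.5],[0,0,-1.5]])),key=lambda r:r.fun)
    v=best.x; return np.round([p0[0]+v[0]/100,p0[1]+v[1]/100,p0[2]+(v[2]/10 if yaw else 0)],4),round(best.fun,3)
def hsv(im,lo,hi): return (cv2.inRange(cv2.cvtColor(im,cv2.COLOR_RGB2HSV),lo,hi)>0).astype(float)
E
cat > m1.py <<'E'
from fit import *
I={n:cv2.imread(f'pics/{n}0.png')[:,:,::-1].copy() for n in('scene','top')}
blue={n:hsv(i,(100,120,40),(125,255,255)) for n,i in I.items()}
yel={n:hsv(i,(22,110,90),(34,255,255)) for n,i in I.items()}
for N in(['top'],['scene'],['top','scene']):
    f=lambda m:{n:m[n] for n in N}
    print(N,'wedge',*fit(f(blue),WEDGE,[.46,.305,0],.003))
    print('clip',*fit(f(yel),CLIP,[.565,0,0],.092))
eyes.grab_frame('top'); T={o:[d['mask'].astype(float) for d in trace('top',o)][:1] for o in('tray','pad')}
eyes.grab_frame('scene'); U={o:[d['mask'].astype(float) for d in trace('scene',o)][:1] for o in('tray','pad')}
for o,P,p0,z in(('tray',TRAY,[.526,.33,0],0),('pad',PAD,[.516,-.303,0],0)):
    for nm,D in(('top',T),('scene',U)):
        if D[o]: 
            m=cv2.morphologyEx(D[o][0],cv2.MORPH_CLOSE,np.ones((9,9))); print(o,nm,m.sum(),*fit({nm:m},P,p0,z,yaw=o=='tray'))
for n,i in I.items():
    g=hsv(i,(50,100,30),(90,255,255)); x,y=proj(n,[[.56,0,.06]])[0].astype(int); k=np.zeros_like(g); k[y-45:y+45,x-45:x+45]=1
    g=cv2.morphologyEx(np.clip(g*k+yel[n]*k,0,1),cv2.MORPH_CLOSE,np.ones((7,7))); print('rotor',n,*fit({n:g},ROTOR,[.56,0,0],.044,yaw=False))
big=[cv2.resize(I['top'][a:a+60,b:b+66],None,fx=6,fy=6,interpolation=cv2.INTER_CUBIC) for a,b in((172,105),(150,230))]+[cv2.resize(I['scene'][a:a+60,b:b+66],None,fx=6,fy=6,interpolation=cv2.INTER_CUBIC)[:240] for a,b in((165,310),(190,220))]
cv2.imwrite('pics/crop1.png',np.vstack([np.hstack(big[:2]),np.hstack(big[2:])])[:,:,::-1])
E
python3 m1.py
```

```text
['top'] wedge [0.463  0.3123 0.1919] 0.348
clip [ 0.5596  0.0035 -0.0536] 0.661Traceback (most recent call last):
  File "m1.py", line 7, in <module>
    print(N,'wedge',*fit(f(blue),WEDGE,[.46,.305,0],.003))
                     ~~~^^^^^^^^^^^^^^^^^^^^^^^^^^^^^^^^^
  File "fit.py", line 31, in fit
    best=min((minimize(cost,v,method='Nelder-Mead',options=dict(initial_simplex=np.array([v]+[np.add(v,d) for d in np.eye(len(v))*.7]),xatol=.005,fatol=1e-5)) for v in ([[0]*2,[.5,.5]] if not yaw else [[0,0,0],[0,0,1.5],[0,0,-1.5]])),key=lambda r:r.fun)
  File "fit.py", line 31, in <genexpr>
    best=min((minimize(cost,v,method='Nelder-Mead',options=dict(initial_simplex=np.array([v]+[np.add(v,d) for d in np.eye(len(v))*.7]),xatol=.005,fatol=1e-5)) for v in ([[0]*2,[.5,.5]] if not yaw else [[0,0,0],[0,0,1.5],[0,0,-1.5]])),key=lambda r:r.fun)
              ~~~~~~~~^^^^^^^^^^^^^^^^^^^^^^^^^^^^^^^^^^^^^^^^^^^^^^^^^^^^^^^^^^^^^^^^^^^^^^^^^^^^^^^^^^^^^^^^^^^^^^^^^^^^^^^^^^^^^^^^^^^^^^^^^^^^^^^^^^^^^^^^
    res = _minimize_neldermead(fun, x0, args, callback, bounds=bounds,
                       
[... 204 characters left out ...]
+w],(0,0),.8)).sum()/m[y:y+h,x:x+w].sum()
                                                  ~~~^^^^^^^^^^^^^
  File "fit.py", line 19, in sil
    q=((proj(n,place(p,P))-[x,y]+.5)*S-.5); cv2.fillConvexPoly(im,cv2.convexHull(np.round(q).astype(np.int32)),255)
        ~~~~^^^^^^^^^^^^^^
  File "h.py", line 6, in proj
    M,k,R,t=cal(n); p=np.atleast_2d(P)@R.T+t; s=p[:,:2]/p[:,2:]; s=s*(1+k*(s**2).sum(1,keepdims=True)); return s*[M[0,0],M[1,1]]+M[:2,2]
            ~~~^^^
  File "h.py", line 4, in cal
    c=eyes.calibration(n); R=cv2.Rodrigues(np.array(c['rvec'],float))[0]; return np.array(c['mtx']),c['k1'],R,np.array(c['tvec'],float).ravel()
ValueError: time passes only in moves, steps and waits
```

```bash
sed -i 's/^def cal/import functools\n@functools.cache\ndef cal/' h.py; python3 m1.py
```

```text
['top'] wedge [0.463  0.3123 0.1919] 0.348
clip [ 0.5596  0.0035 -0.0536] 0.661
['scene'] wedge [0.4668 0.3123 0.1685] 0.371
clip [ 0.5636  0.0031 -0.0183] 0.339
['top', 'scene'] wedge [0.4667 0.3127 0.1771] 0.728
clip [ 0.5605  0.0046 -0.0575] 1.174
tray top 4945.0 [0.518  0.325  0.0535] 0.072
tray scene 1882.0 [0.5193 0.3249 0.0472] 0.334
pad top 2882.0 [ 0.513  -0.3076  0.    ] 0.027
pad scene 2214.0 [ 0.5183 -0.3077  0.    ] 0.021
rotor scene [0.5609 0.0054 0.    ] 0.07
rotor top [0.5631 0.0043 0.    ] 0.066
```

View pics/crop1.png

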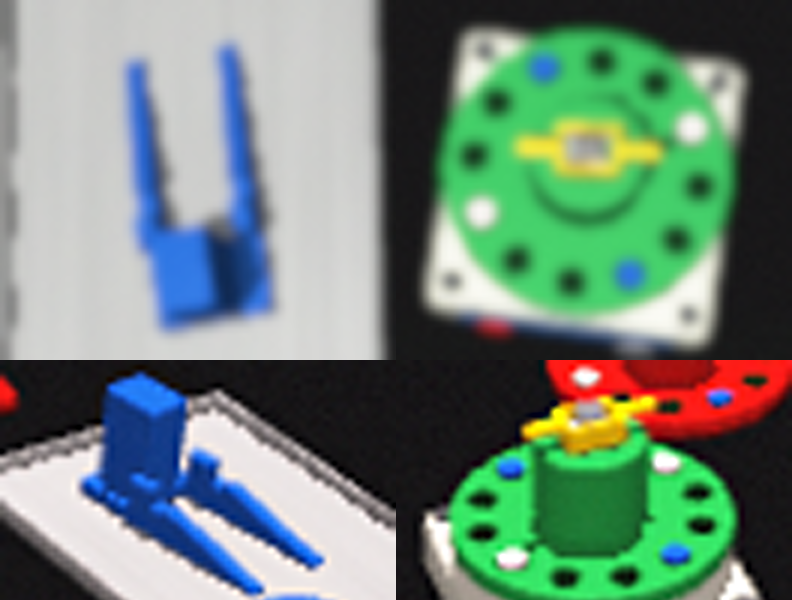

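The crop shows the wedge's tine tips at about (127.7,182.8) and (143.0,179.8) in the top picture. The clip's arms tilt about 0.055 rad there. I'll refine the colour masks and overlay the fits.

```bash
cat > m2.py <<'E'
from fit import *
I={n:cv2.imread(f'pics/{n}0.png')[:,:,::-1].copy() for n in('scene','top')}
blue={n:hsv(i,(98,70,20),(128,255,255)) for n,i in I.items()}
yel={n:cv2.morphologyEx(hsv(i,(18,90,70),(36,255,255)),cv2.MORPH_CLOSE,np.ones((7,7))) for n,i in I.items()}
out=[]
for n in('top','scene'):
    w,c=fit({n:blue[n]},WEDGE,[.463,.312,.18],.003,pad=4),fit({n:yel[n]},CLIP,[.562,.004,-.05],.092,pad=3)
    print(n,'wedge',*w,'clip',*c)
    im=cv2.resize(I[n],None,fx=6,fy=6,interpolation=cv2.INTER_CUBIC)
    for (p,_),parts,z in((w,WEDGE,.003),(c,CLIP,.092)):
        for P in parts: cv2.polylines(im,[cv2.convexHull(np.round((proj(n,place([*p,z],P))+.5)*6-.5).astype(np.int32))],True,(255,0,255),1)
        x,y=proj(n,[[p[0]+.03,p[1],z]])[0]; x,y=int(x*6),int(y*6); out.append(im[y-150:y+150,x-200:x+200].copy())
print(back('top',[[127.7,182.8],[143,179.8]],.005))
cv2.imwrite('pics/fit1.png',np.vstack([np.hstack(out[:2]),np.hstack(out[2:])])[:,:,::-1])
E
python3 m2.py
```

```text
top wedge [0.4649 0.3135 0.1808] 0.119 clip [ 0.5595  0.0042 -0.0621] 0.119
scene wedge [0.4671 0.3126 0.1728] 0.145 clip [ 0.5632  0.0036 -0.0193] 0.124
[[0.55794118 0.3492222  0.005     ]
 [0.5657258  0.3100113  0.005     ]]
```

View pics/fit1.png

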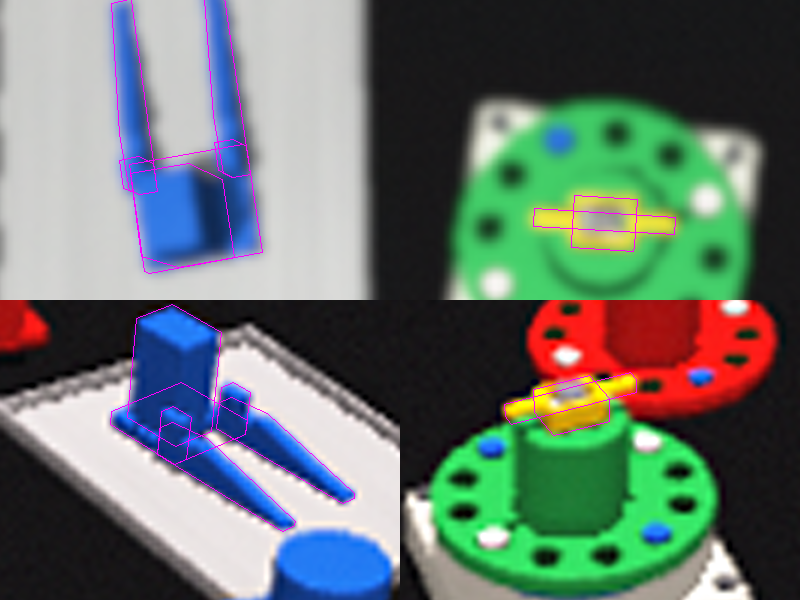

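The overlays match well: wedge at (0.466, 0.313, yaw 0.177), spindle at (0.5615, 0.004) with clip yaw about -0.05, tray at (0.519, 0.325), pad at (0.516, -0.3077). I'll start moving.

Emit:
servo_tool(
  series=[
    [[0,0,0,0.11],[-27,24,2,0],[-27,24,2,0],[-27,24,2,0],[-27,24,2,0],[-27,24,2,0],[-27,24,2,0],[-27,24,2,0],[-27,24,2,0],[-27,24,2,0]],
  ],
  claw=-1,
)

```text
t: 2.13
eef_pos: [0.393, -0.3906, 0.2088]
ee_rot: [-3.141, 0.001, -2.965]
force: [1.1, -0.6, -0.3]
width: 0.0877
gripper_force: 0.0
```

```bash
cat > rel.py <<'E'
import sys
from h import *
s=telemetry.get_state(); p=s['eef_pos']; psi=s['ee_rot'][2]
a=list(map(float,sys.argv[1:])); d=np.array(a[:3])-p
print('pose',p.round(4),s['ee_rot'].round(4),'t',round(s['t'],2),'F',s['force'].round(1),'w',round(s['width'],4),'gf',round(s['gripper_force'],1))
print('tool mm',(1000*np.array([d[0]*np.cos(psi)+d[1]*np.sin(psi),d[0]*np.sin(psi)-d[1]*np.cos(psi),-d[2]])).round(1),'turn',round(-((a[3]-psi+np.pi)%(2*np.pi)-np.pi),4) if len(a)>3 else '')
E
python3 rel.py .466 .313 .12 -2.965
```

```text
pose [ 0.393  -0.3906  0.2088] [-3.1412e+00  5.0000e-04 -2.9648e+00] t 2.13 F [ 1.1 -0.6 -0.3] w 0.0877 gf 0.0
tool mm [-195.6  679.7   88.8] turn 0.0002
```

Emit:
servo_tool(
  series=[
    [[-13,36,0,0],[-13,36,0,0],[-13,36,0,0],[-13,36,0,0],[-13,36,0,0],[-13,36,0,0],[-13,36,0,0],[-13,36,0,0],[-13,36,0,0],[-13,36,0,0]],
  ],
)

```text
t: 2.97
eef_pos: [0.4568, -0.0128, 0.2091]
ee_rot: [3.141, 0.001, -2.965]
force: [1.0, -1.4, -0.2]
width: 0.0874
gripper_force: 0.0
```

Emit:
servo_tool(
  series=[
    [[-7,35,8,0],[-7,35,8,0],[-7,35,8,0],[-7,35,8,0],[-7,35,8,0],[-7,35,8,0],[-7,35,8,0],[-7,35,8,0],[-7,35,8,0],[0,0,0,0]],
  ],
)

```text
t: 3.8
eef_pos: [0.4636, 0.3113, 0.135]
ee_rot: [-3.141, 0.0, -2.962]
force: [1.0, -0.5, 0.1]
width: 0.0875
gripper_force: 0.0
```

```bash
python3 rel.py .466 .313 .019 -2.965
```

```text
pose [0.4636 0.3113 0.135 ] [-3.1413e+00  1.0000e-04 -2.9617e+00] t 3.8 F [ 1.  -0.5  0.1] w 0.0875 gf 0.0
tool mm [ -2.7   1.2 116. ] turn 0.0033
```

Emit:
servo_tool(
  series=[
    [[-1,0,16,0],[-1,1,16,0],[-1,0,16,0],[0,0,16,0],[0,0,16,0],[0,0,14,0],[0,0,12,0],[0,0,10,0],[0,0,0,0],[0,0,0,0]],
  ],
  claw=-0.3,
)

```text
t: 4.63
eef_pos: [0.4662, 0.3077, 0.0204]
ee_rot: [-3.141, -0.001, -2.965]
force: [0.4, -0.5, 0.6]
width: 0.0566
gripper_force: 0.0
```

Emit:
servo_tool(
  series=[
    [[0,0,0,0],[0,0,0,0],[0,0,0,0],[0,0,0,0],[0,0,0,0],[0,0,0,0],[0,0,0,0],[0,0,0,0],[0,0,0,0],[0,0,0,0]],
  ],
  claw=1,
  grip_force=40,
)

```text
t: 5.47
eef_pos: [0.4665, 0.3084, 0.021]
ee_rot: [3.141, 0.001, -2.964]
force: [-1.8, 2.0, 5.0]
width: 0.0236
gripper_force: 40.0
```

```bash
python3 rel.py .43 .01 .15 -3.19
```

```text
pose [0.4665 0.3084 0.021 ] [ 3.1410e+00  8.0000e-04 -2.9645e+00] t 5.47 F [-1.8  2.   5. ] w 0.0236 gf 40.0
tool mm [  88.5 -287.3 -129. ] turn 0.2255
```

Emit:
servo_tool(
  series=[
    [[0,0,-8,0],[0,0,-14,0],[0,0,-18,0],[0,0,-18,0],[0,0,-18,0],[0,0,-18,0],[0,0,-18,0],[0,0,-12,0],[0,0,-5,0],[0,0,0,0]],
  ],
)

```text
t: 6.3
eef_pos: [0.4664, 0.308, 0.1507]
ee_rot: [3.14, 0.001, -2.965]
force: [0.5, 0.5, -1.1]
width: 0.024
gripper_force: 40.0
```

Emit:
servo_tool(
  series=[
    [[6,-18,0,0],[10,-35,0,0],[12,-38,0,0],[12,-38,0,0],[12,-38,0,0],[12,-38,0,0],[12,-38,0,0],[8,-28,0,0.075],[4,-16,0,0.075],[0,0,0,0.075]],
  ],
)

```text
t: 7.13
eef_pos: [0.4267, 0.0069, 0.1484]
ee_rot: [-3.141, -0.003, 3.087]
force: [0.7, 0.4, -1.7]
width: 0.0234
gripper_force: 40.0
```

Emit:
servo_tool(
  series=[
    [[0,0,0,0],[0,0,0,0],[0,0,0,0],[0,0,0,0],[0,0,0,0],[0,0,0,0],[0,0,0,0],[0,0,0,0],[0,0,0,0],[0,0,0,0]],
  ],
)

```text
t: 7.97
eef_pos: [0.4288, 0.0101, 0.1496]
ee_rot: [3.142, -0.0, 3.094]
force: [-1.1, 0.5, -1.1]
width: 0.0236
gripper_force: 40.0
```

```bash
python3 rel.py .43 .0106 .1115 -3.19
cat > m3.py <<'E'
from fit import *
s=telemetry.get_state(); e=s['eef_pos']; yaw=s['ee_rot'][2]+np.pi; yaw=(yaw+np.pi)%(2*np.pi)-np.pi
I={n:eyes.grab_frame(n) for n in('top','scene')}; out=[]; z=e[2]-.018; print('expect',e.round(4),round(yaw,3))
T=[box(41,101,16,24,0,8),box(41,101,-24,-16,0,8)]
for n in I:
    im=cv2.resize(I[n],None,fx=6,fy=6,interpolation=cv2.INTER_CUBIC)
    for p,parts,zz in(([e[0],e[1],yaw],WEDGE,z),([.5615,.004,-.05],CLIP,.092)):
        for P in parts: cv2.polylines(im,[cv2.convexHull(np.round((proj(n,place([*p,zz],P))+.5)*6-.5).astype(np.int32))],True,(255,0,255),1)
    x,y=proj(n,[[e[0]+.09,e[1],z]])[0]; x,y=int(x*6),int(y*6); out.append(im[y-250:y+250,x-200:x+200])
import sys; cv2.imwrite(sys.argv[1],np.hstack(out)[:,:,::-1])
E
python3 m3.py pics/hold1.png
```

```text
pose [0.4288 0.0101 0.1496] [ 3.1416 -0.      3.0936] t 7.97 F [-1.1  0.5 -1.1] w 0.0236 gf 40.0
tool mm [-1.2  0.6 38.1] turn 0.0004
expect [0.4288 0.0101 0.1496] -0.048
```

View pics/hold1.png

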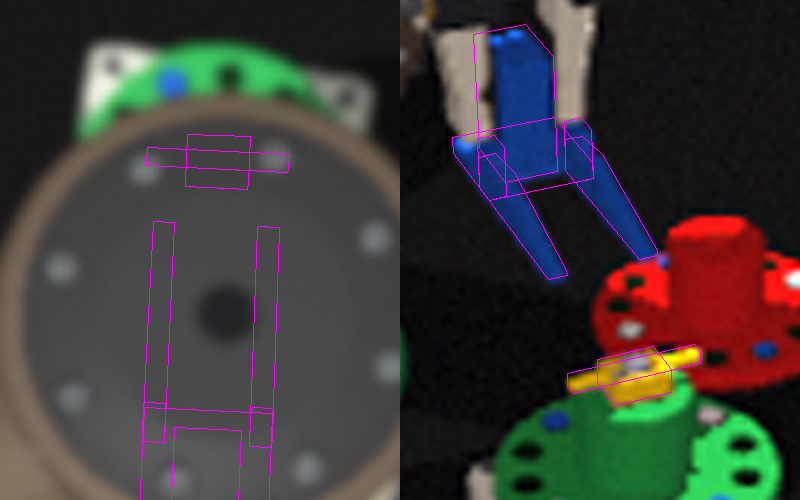

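Emit:
servo_tool(
  series=[
    [[0,0,5,0],[0,0,6,0],[0,0,6,0],[0,0,6,0],[0,0,5,0],[0,0,4,0],[0,0,3,0],[0,0,3,0],[0,0,0,0],[0,0,0,0]],
  ],
  grip_force=60,
)

```text
t: 8.9
eef_pos: [0.4288, 0.01, 0.1115]
ee_rot: [-3.141, -0.0, 3.093]
force: [0.4, 0.1, -1.2]
width: 0.0238
gripper_force: 60.0
```

```bash
python3 rel.py .5265 .0058 .1115 -3.19; python3 m3.py pics/hold2.png
```

```text
pose [0.4288 0.01   0.1115] [-3.1415e+00 -2.0000e-04  3.0934e+00] t 8.9 F [ 0.4  0.1 -1.2] w 0.0238 gf 60.0
tool mm [-97.8   0.5  -0. ] turn 0.0002
expect [0.4288 0.01   0.1115] -0.048
```

View pics/hold2.png

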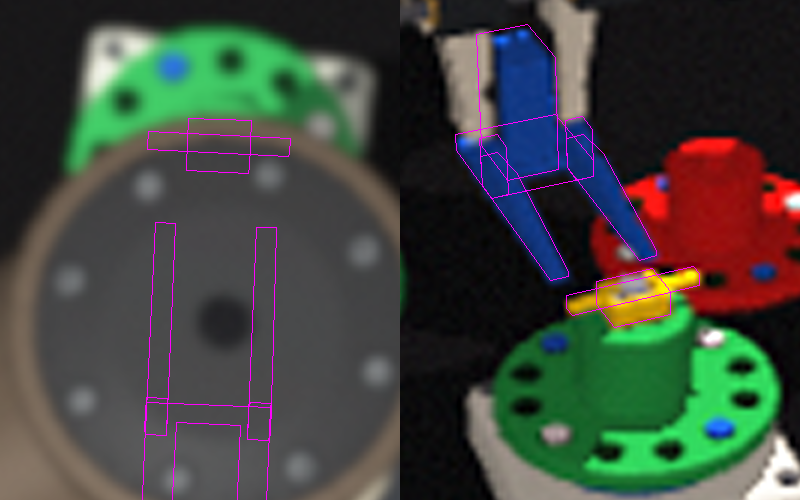

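Emit:
servo_tool(
  series=[
    [[-4,0,0,0],[-4,0,0,0],[-4,0,0,0],[-4,0,0,0],[-4,0,0,0],[-4,0,0,0],[-4,0,0,0],[-4,0,0,0],[-4,0,0,0],[0,0,0,0]],
  ],
)

```text
t: 9.83
eef_pos: [0.4656, 0.0083, 0.1115]
ee_rot: [-3.142, 0.0, 3.093]
force: [-0.5, -1.1, -0.8]
width: 0.0236
gripper_force: 60.0
```

```bash
python3 rel.py .5265 .0058 .1115 -3.19; python3 m3.py pics/hold3.png
```

```text
pose [0.4656 0.0083 0.1115] [-3.1415e+00  2.0000e-04  3.0934e+00] t 9.83 F [-0.5 -1.1 -0.8] w 0.0236 gf 60.0
tool mm [-60.9   0.4   0. ] turn 0.0002
expect [0.4656 0.0083 0.1115] -0.048
```

View pics/hold3.png

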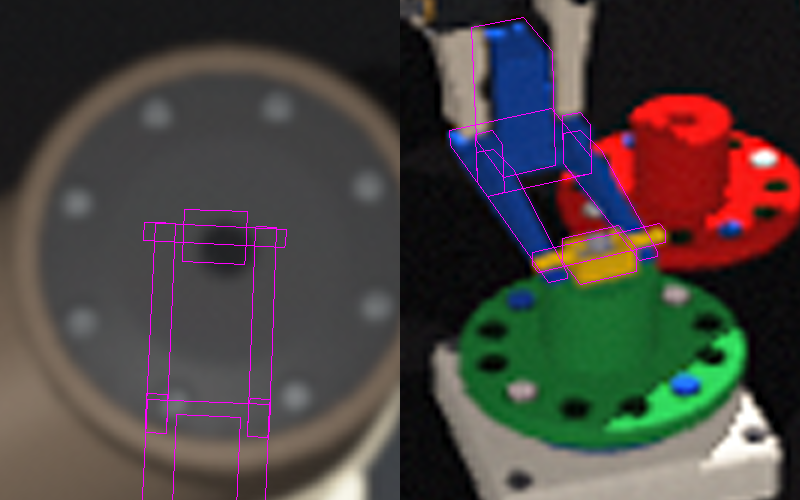

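The tine tips have slid in below both clip arms (around (550,278) and (650,255) in the crop), with no side force. I'll continue the push.

Emit:
servo_tool(
  series=[
    [[-4,0,0,0],[-4,0,0,0],[-4,0,0,0],[-4,0,0,0],[-4,0,0,0],[-4,0,0,0],[-4,0,0,0],[-4,0,0,0],[-4,0,0,0],[-4,0,0,0]],
  ],
)

```text
t: 10.77
eef_pos: [0.5016, 0.0054, 0.1105]
ee_rot: [-3.14, -0.007, 3.092]
force: [-16.7, 0.6, 7.2]
width: 0.024
gripper_force: 60.0
```

```bash
python3 rel.py .5265 .0058 .1115 -3.19
```

```text
pose [0.5016 0.0054 0.1105] [-3.1397 -0.0067  3.0925] t 10.77 F [-16.7   0.6   7.2] w 0.024 gf 60.0
tool mm [-24.8   1.6  -1. ] turn -0.0007
```

```bash
python3 m3.py pics/hold4.png; python3 rel.py .5265 .0058 .1115 -3.19
```

```text
expect [0.5016 0.0054 0.1105] -0.049
pose [0.5031 0.0056 0.1106] [-3.1403 -0.0042  3.0925] t 10.87 F [-3.6 -0.9 -5.7] w 0.0237 gf 60.0
tool mm [-23.4   1.3  -0.9] turn -0.0006
```

View pics/hold4.png

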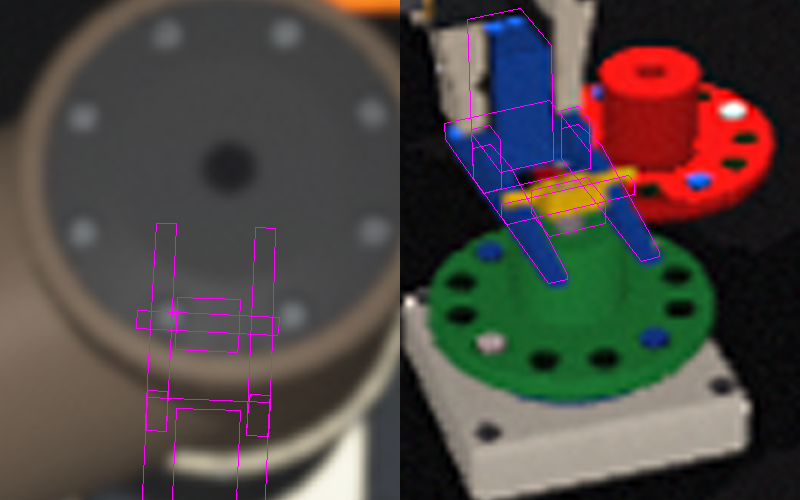

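The clip has climbed the ramps and is level, with about 22 mm left to the saddles.

Emit:
servo_tool(
  series=[
    [[-3,0,0,0],[-3,0,0,0],[-3,0,0,0],[-3,0,0,0],[-3,0,0,0],[-3,0,0,0],[-3,0,0,0],[0,0,0,0],[0,0,0,0],[0,0,0,0]],
  ],
)

```text
t: 11.7
eef_pos: [0.5257, 0.0053, 0.1116]
ee_rot: [3.142, -0.0, 3.093]
force: [0.4, -0.0, -1.4]
width: 0.0239
gripper_force: 60.0
```

```bash
python3 rel.py .5265 .0058 .1115 -3.19;python3 m3.py pics/hold5.png
```

```text
pose [0.5257 0.0053 0.1116] [ 3.1416 -0.      3.0934] t 11.7 F [ 0.4 -0.  -1.4] w 0.0239 gf 60.0
tool mm [-0.8  0.5  0.1] turn 0.0002
expect [0.5257 0.0053 0.1116] -0.048
```

View pics/hold5.png

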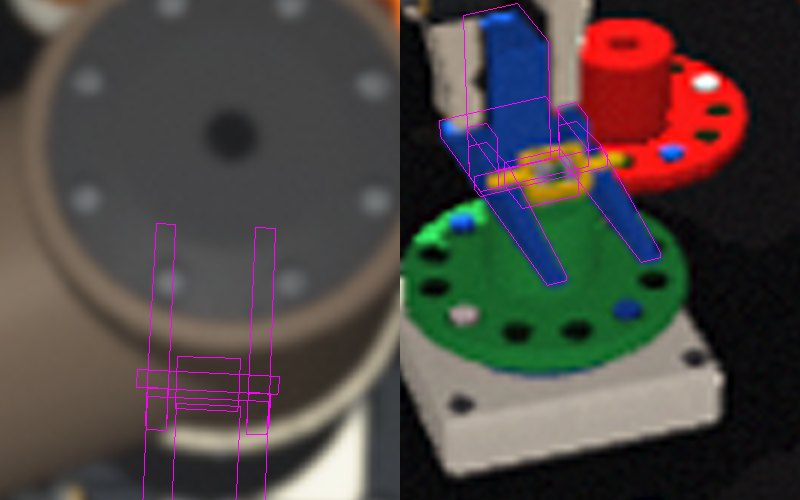

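```bash
cat > m4.py <<'E'
from fit import *
s=telemetry.get_state(); print(s['eef_pos'].round(4)); im=eyes.grab_frame('scene')
y=cv2.morphologyEx(hsv(im,(16,90,50),(36,255,255)),cv2.MORPH_CLOSE,np.ones((7,7)))
for dz in(0,.003,.006,.009,.012,.015): print(dz,*fit({'scene':y},CLIP,[s['eef_pos'][0]+.036,s['eef_pos'][1],-.05],s['eef_pos'][2]-.018+dz,pad=6))
E
python3 m4.py
```

```text
[0.5256 0.0053 0.1116]
0 [ 0.5638  0.0091 -0.1597] 0.163
0.003 [ 0.5679  0.0075 -0.1384] 0.16
0.006 [ 0.5719  0.0053 -0.1394] 0.16
0.009 [ 0.5762  0.0035 -0.1494] 0.161
0.012 [ 0.5805  0.0016 -0.1527] 0.161
0.015 [ 0.5848 -0.001  -0.1647] 0.166
```

Run:
```python
from fit import *
im=eyes.grab_frame('scene'); s=telemetry.get_state(); x,y=proj('scene',[[*(s['eef_pos']+[.036,0,0])]])[0].astype(int); print(x,y)
c=cv2.resize(im[y-22:y+28,x-34:x+34],None,fx=11,fy=11,interpolation=cv2.INTER_CUBIC)
cv2.imwrite('pics/z1.png',np.clip(c[:,:,::-1]*1.6,0,255).astype(np.uint8))
```

```text
252 195
```

View pics/z1.png

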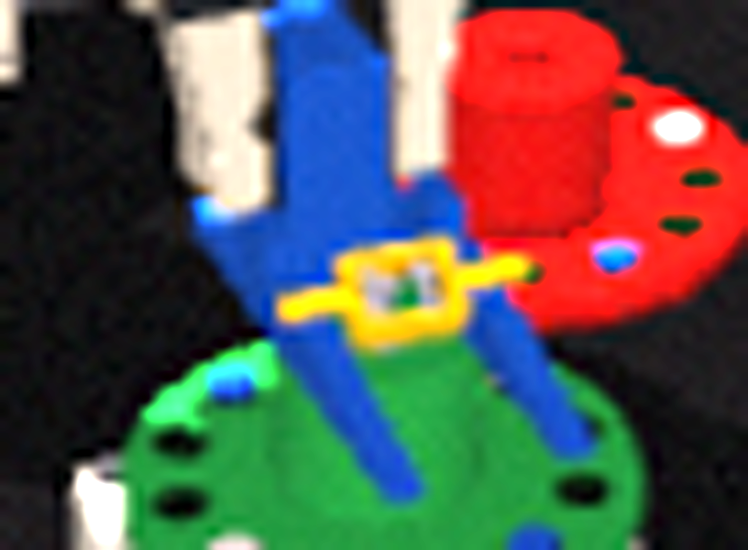

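The zoom shows the clip tipped toward the camera on the tines, around crop pixel (405,295), with no spindle visible in its hole. I'll work out numerically where its arms are along the wedge.

```bash
cat > m5.py <<'E'
from fit import *
s=telemetry.get_state(); e=s['eef_pos']; yaw=(s['ee_rot'][2]+np.pi); c,sn=np.cos(yaw),np.sin(yaw); U=e[2]-.018
L=np.array([243.5,201]);R=np.array([266.2,197.1])
def inw(uv,y):  # intersect ray with wedge-frame plane y
    a,b=back('scene',uv,.05)[0],back('scene',uv,.2)[0]
    f=lambda P:np.array([(P[0]-e[0])*c+(P[1]-e[1])*sn,-(P[0]-e[0])*sn+(P[1]-e[1])*c,P[2]-U])
    a,b=f(a),f(b); t=(y-a[1])/(b[1]-a[1]); return (1000*(a+t*(b-a))).round(1)
for y in(-.004,0,.004): print('L',inw(L,-.028+y),'R',inw(R,.028+y),'M',inw((L+R)/2,y))
print('tip',proj('scene',[[.5625,.004,.111],[.5625,.004,.093]]).round(1))
w=lambda x,y,z:[e[0]+x*c-y*sn,e[1]+x*sn+y*c,U+z]
print('tine tips',proj('scene',[w(.101,-.02,.0025),w(.101,.02,.0025)]).round(1),'seen',(218+402/11,173+485/11),(218+575/11,173+440/11))
E
python3 m5.py
```

```text
L [ 64.3 -32.   27. ] R [69.5 24.  26.6] M [66.4 -4.  26.5]
L [ 53.7 -28.   19.5] R [60.6 28.  20.3] M [56.7  0.  19.7]
L [ 43.1 -24.   12.1] R [51.6 32.  14. ] M [47.   4.  12.8]
tip [[251.9 195.7]
 [252.  201.9]]
tine tips [[254.3 216.6]
 [270.  212.7]] seen (254.54545454545456, 217.0909090909091) (270.27272727272725, 213.0)
```

```bash
cat > m6.py <<'E'
from fit import *
s=telemetry.get_state(); e=s['eef_pos']; wy=(s['ee_rot'][2]+np.pi); U=e[2]-.018
im=eyes.grab_frame('scene'); raw=hsv(im,(14,90,45),(36,255,255))
q=proj('scene',[e+[.045,0,0]])[0].astype(int); roi=(q[0]-30,q[1]-25,60,55); x,y,w,h=roi
m=cv2.morphologyEx(raw,cv2.MORPH_CLOSE,np.ones((9,9)))[y:y+h,x:x+w]
def top(xw): return np.interp(xw,[29,41,41.01,101],[15,15,18,2.5])
C=[P-[0,0,.009] for P in CLIP]
def place6(v,h=None):
    xw,yy,ya,pi=v; z=(top(xw)+3 if h is None else h)/1000
    c,sn=np.cos(pi),np.sin(pi); Ry=np.array([[c,0,sn],[0,1,0],[-sn,0,c]])
    def R(a): return np.array([[np.cos(a),-np.sin(a),0],[np.sin(a),np.cos(a),0],[0,0,1]])
    return [((P@Ry.T)@R(ya).T+[xw/1000,yy/1000,z])@R(wy).T+[e[0],e[1],U] for P in C]
def cost(v,h=None):
    im=np.zeros((roi[3]*S,roi[2]*S),np.uint8)
    for P in place6(v,h): cv2.fillConvexPoly(im,cv2.convexHull(np.round((proj('scene',P)-[x,y]+.5)*S-.5).astype(np.int32)),255)
    return np.abs(cv2.GaussianBlur(cv2.resize(im,(roi[2],roi[3]),interpolation=cv2.INTER_AREA)/255.-m,(0,0),.8)).sum()/m.sum()
def run(h,starts):
    return min((minimize(cost,v,args=(h,),method='Nelder-Mead',options=dict(initial_simplex=np.array([v]+[np.add(v,d) for d in np.diag([6,3,.15,.3])]),xatol=.02,fatol=1e-4,maxiter=500)) for v in starts),key=lambda r:r.fun)
if __name__=='__main__':
    for x0 in(35,47,58):
        for p0 in(-.5,0,.5,1):
            r=run(None,[[x0,0,0,p0]]); print(x0,p0,r.x.round(2),round(r.fun,3))
    for hh in(18,21,24,30): r=run(hh,[[45,0,0,0],[45,0,0,.6]]); print('h',hh,r.x.round(2),round(r.fun,3))
    # colours inside hole
    c=im[185:207,238:270]; print('\n'.join(' '.join('%02x%02x%02x'%tuple(p) for p in r) for r in c[6:20,8:24]))
E
python3 m6.py
```

```text
35 -0.5 [51.15  0.88 -0.06 -1.3 ] 0.16
35 0 [51.07 -0.27 -0.1   0.11] 0.142
35 0.5 [51.34  0.31 -0.1   0.14] 0.131
35 1 [52.28  0.18 -0.08  0.59] 0.11
47 -0.5 [52.08  0.6  -0.09  0.4 ] 0.122
47 0 [51.77  0.25 -0.1   0.29] 0.118
47 0.5 [52.19  0.4  -0.09  0.46] 0.116
47 1 [52.84  0.62 -0.06  0.74] 0.109
58 -0.5 [51.08  0.36 -0.1   0.16] 0.132
58 0 [52.4   0.27 -0.06  0.61] 0.11
58 0.5 [52.67  0.43 -0.06  0.7 ] 0.107
58 1 [ 5.343e+01  5.800e-01 -4.000e-02  1.090e+00] 0.163
h 18 [ 5.246e+01  1.300e-01 -5.000e-02  5.500e-01] 0.114
h 21 [56.06 -1.3  -0.06  0.48] 0.118
h 24 [60.88 -3.15 -0.07  0.62] 0.114
h 30 [69.94 -6.43 -0.08  0.64] 0.121
0f3682 123885 0e3683 153985 113983 133c84 103984 11367e 103376 102f6e 0e306c 123479 09357d 173782 802245 980e09
133884 113883 0f3581 123983 103883 123983 103884 11357b 113276 0d2d6c 0c2966 0f347d 103987 063a8b 70214b 8e0e09
0d3581 133784 133985 0f3783 103683 103784 103b87 10347b 0b2f75 09296c 062868 073181 093489 04378d 711e49 8c0b05
123784 123885 123985 0c3685 0c3387 063184 05348d 08338a 043087 1e3a6e 4d5250 5c5f56 5d6158 2b4473 452152 7d1019
0e3884 0
[... 411 characters left out ...]
 9e760d c79705 d0a100 d6a303
a8823b b98e34 bf9118 ce9f08 9f7c1b 7e736b 77727a 646666 31613c 195a2d 6b706d 746752 916d19 c39500 8d715b 5a5276
d8a706 d9a600 d6a401 d2a102 c69805 978169 78727c 4e5c54 175a30 075d28 606c6b 79716e 9f7c31 c59604 89733a 2f4274
957c36 7e6a3a 696a27 967a12 be9103 a98a41 9b8454 7f7b39 848320 ae9210 c2982c bd9432 ba8f18 c49405 7d683d 213466
2e447c 203b7c 10435e 666327 ac8407 be9316 ba901c b48c16 b08b0e b1870b b28506 af8200 af8103 9e7914 524c57 0e2c6c
0a3280 0e3687 0a3682 4a5e45 967a0a af8107 ab8000 ae8106 ad7d00 98780a 797214 6f7217 626f1a 45602c 213e62 0d2c6d
10347b 143884 0f3384 364963 65682a 807723 7f753a 6c6f44 536931 406625 2c6428 286427 226729 146229 104b48 0f3266
```

Run:
```python
from fit import *
im=cv2.imread('pics/scene0.png')[:,:,::-1]
for r in range(191,206): print(r,' '.join('%02x%02x%02x'%tuple(p) for p in im[r,245:262]))
print(proj('scene',[[.5625,.004,.111],[.5625,.004,.1045],[.5625,.010,.1045]]).round(1))
P=place([.5632,.0036,-.05,.092],box(-9.5,9.5,-12.5,12.5,11,11)[::2]); print(proj('scene',P).round(1))
```

```text
191 c21512 ff1b18 ff1a16 ff1810 ff0d06 ff8782 ffa8a3 fe7874 fd2f2b fc1511 fd1c1b ff1b17 da1311 89100f 8d0d0c 9a110d a21210
192 691214 ff1616 ff1a16 fe1712 f98f84 ffffff ffffff ffffff fad6d0 fa342e fc1a14 fe1c17 ff1d19 cd1411 89100d 8d0f10 961010
193 2f1012 bd110e ff1a19 ff1413 e46058 d8d1cb f9ffff e9f7f2 dd8680 f8211b fd1713 fe1c18 ff1d19 ff1e1c d01011 8c1012 8d0c07
194 1f1615 750f10 ea1414 ff1c19 ff211d c1443f cf7772 f45956 fa211c fd1614 ff1818 ff1a17 ff1b1a ff1d19 ff1818 cf1211 8b0f11
195 101115 3e0c0c 920f0f d21210 ff1714 fe110f fc0d07 fe1111 fe0d0e ff0e14 ed1314 ae2118 981f11 a21e12 fd1517 ff0d15 fe0a16
196 121317 141115 550911 85040f b70307 ea3d40 fb3b3b f84848 f68556 ffe727 f3cb0c 585812 001412 193311 e87e14 ff9a1a ffff18
197 0c0c15 00051a ae7013 ec8f09 e1921d c49988 c69b9f c59fa1 c2a4a6 e2b757 f5d305 fadb0a ffff0e ffff12 fffc00 ffed01 fff404
198 191317 fffc11 ffff09 f7ca00 cda13d b2a596 b0aeb2 b3b1b5 aea7b3 b69a69 c09312 fee702 fff908 ffe707 f1ca08 ebae0b ea860d
199 536723 ffef0e ffff00 f7d829 aa872a 948471 928d9a 9994a0 8d889a bda785 eac240 ffee00 ffff03 e6e83a d38737 f9411c 
[... 151 characters left out ...]
a00 f8d520 ffed7a fde44d f5d114 e4b81c e8ba09 e8ba01 dcad08 d1a009 d29c07 899629 23953b 217a36 5b4421
202 91aa2e 8bad31 a6931c c79405 e0ad00 e7b706 ddad05 d0a109 cc9d08 cb9d08 cf9f0a d3a10a d79e03 8c811d 30bd4e 25db5d 589e44
203 3fe666 2fa946 76771d aa7e06 c89b0f cea108 cfa00c d1a004 d3a005 d49e09 d7a106 c5ac12 a29314 6fb339 43e060 33ed69 39c653
204 1b913d 147232 3b6522 a17a12 d09706 d6a106 d8a107 c3980f 9a8911 928516 767722 547027 47bf4e 42e262 3ae766 34e264 23af4a
205 2abe52 31da5e 30db61 6ea137 99ab2a 869424 696f21 5abe4d 4ada5f 43d85c 33d75e 29d45c 33e567 35e869 38eb6c 2dc153 1a8335
[[251.9 195.7]
 [251.9 198. ]
 [254.1 197.4]]
[[245.7 197.8]
 [255.1 195.7]
 [248.6 201.7]
 [258.1 199.5]]
```

The numbers show the clip popped off the spindle. Its arms sit at wedge x ≈ 52 mm on the ramps, short of the crest, and its rear rim rests on the spindle tip. A slow lift could let it slide off. So I'll use inertia: a short brisk rise, then a forward dash that drives the wedge under the clip into the saddles, then a gentle slow-down.

Emit:
servo_tool(
  series=[
    [[0,0,-26,0],[-41,0,0,0],[-41,0,0,0],[-34,0,0,0],[-27,0,0,0],[-20,0,0,0],[-13,0,0,0],[-7,0,0,0],[-3,0,0,0],[0,0,0,0]],
  ],
)

```text
t: 12.78
eef_pos: [0.7113, -0.0037, 0.1371]
ee_rot: [-3.141, -0.001, 3.093]
force: [-0.9, -0.8, -1.4]
width: 0.0235
gripper_force: 60.0
```

```bash
cat > m7.py <<'E'
import m6
from m6 import *
print(e.round(4),s['force'].round(2),'yellow px',m.sum())
ys,xs=np.nonzero(hsv(im,(18,120,60),(34,255,255))); k=(xs>200)&(xs<300)&(ys>120)&(ys<280); print('yellow mean',xs[k].mean() if k.any() else None,ys[k].mean() if k.any() else None,k.sum())
for st in([35,0,0,0],[50,0,0,0],[70,0,0,0]): r=run(None,[st]); print(r.x.round(2),round(r.fun,3))
cv2.imwrite('pics/after.png',im[:,:,::-1])
E
python3 m7.py
```

```text
[ 0.7113 -0.0037  0.1371] [-0.93 -0.82 -1.42] yellow px 195.0
yellow mean 269.625 225.5505319148936 376
[37.44  0.65  0.   -0.07] 0.192
[3.796e+01 1.210e+00 1.000e-02 3.100e-01] 0.233
[38.23  1.16  0.    0.43] 0.236
```

The clip's arms now fit at wedge x ≈ 37 mm, level, so they are in the saddles. Now I carry it gently to the tray.

Emit:
servo_tool(
  series=[
    [[0,0,-4,0],[0,0,-8,0],[3,0,-8,0],[6,0,-8,0],[9,0,-8,0],[12,0,-8,0],[12,0,-8,0],[12,0,-6,0],[12,0,-2,0],[12,0,0,0]],
  ],
)

```text
t: 13.67
eef_pos: [0.6324, 0.0002, 0.1991]
ee_rot: [3.141, 0.002, 3.094]
force: [0.7, 0.0, -0.4]
width: 0.0235
gripper_force: 60.0
```

Emit:
servo_tool(
  series=[
    [[10,6,0,0],[10,12,0,0],[10,18,0,0],[10,22,0,0],[10,22,0,0],[10,22,0,0],[10,22,0,0],[10,22,0,0],[10,22,0,0],[10,22,0,0]],
  ],
)

```text
t: 14.5
eef_pos: [0.5414, 0.1959, 0.1979]
ee_rot: [3.141, 0.0, 3.094]
force: [1.2, 0.1, -1.4]
width: 0.0238
gripper_force: 60.0
```

Emit:
servo_tool(
  series=[
    [[12,22,0,0],[12,22,0,0],[12,20,0,0],[10,17,0,0],[9,14,0,0],[8,10,0,0],[5,7,0,0],[3,5,0,0],[2,3,0,0],[0,0,0,0]],
  ],
)

```text
t: 15.33
eef_pos: [0.4755, 0.3183, 0.1976]
ee_rot: [3.142, 0.0, 3.094]
force: [-0.1, -0.0, -0.5]
width: 0.0236
gripper_force: 60.0
```

```bash
python3 m7.py; python3 rel.py .475 .318 .0215 -3.0416
```

```text
[0.4755 0.3183 0.1976] [-0.07 -0.01 -0.55] yellow px 94.0
yellow mean 254.98653846153846 270.7576923076923 520
[ 3.792e+01 -1.020e+00  2.000e-02 -1.300e-01] 0.166
[ 3.782e+01 -1.260e+00  3.000e-02 -1.200e-01] 0.161
[37.28  1.88  0.04 -0.09] 0.208
pose [0.4758 0.3179 0.1976] [-3.1415  0.      3.0933] t 15.38 F [ 0.2  0.3 -2.3] w 0.024 gf 60.0
tool mm [  0.8   0.  176.1] turn -0.1482
```

Emit:
servo_tool(
  series=[
    [[0,0,5,-0.05],[0,0,10,-0.05],[0,0,13,-0.05],[0,0,14,0],[0,0,14,0],[0,0,14,0],[0,0,14,0],[0,0,14,0],[0,0,14,0],[0,0,14,0]],
  ],
)

```text
t: 16.22
eef_pos: [0.4762, 0.3174, 0.0709]
ee_rot: [-3.141, 0.0, -3.041]
force: [0.1, -0.2, -0.3]
width: 0.0239
gripper_force: 60.0
```

Emit:
servo_tool(
  series=[
    [[0,0,12,0],[0,0,10,0],[0,0,8,0],[0,0,6,0],[0,0,5,0],[0,0,4,0],[0,0,3,0],[0,0,2,0],[0,0,0,0],[0,0,0,0]],
  ],
)

```text
t: 17.05
eef_pos: [0.4758, 0.3182, 0.0218]
ee_rot: [3.141, 0.0, -3.04]
force: [-0.1, 1.1, -0.8]
width: 0.0236
gripper_force: 60.0
```

```bash
python3 rel.py .475 .318 .0215 -3.0416
```

```text
pose [0.4758 0.3182 0.0218] [ 3.1414e+00  2.0000e-04 -3.0396e+00] t 17.05 F [-0.1  1.1 -0.8] w 0.0236 gf 60.0
tool mm [ 0.8 -0.2  0.3] turn 0.002
```

Lower by 0.5 mm more, open partway, then rise.

Emit:
servo_tool(
  series=[
    [[0,0,0.5,0],[0,0,0,0],[0,0,0,0],[0,0,0,0],[0,0,0,0],[0,0,0,0],[0,0,0,0],[0,0,0,0],[0,0,0,0],[0,0,0,0]],
  ],
  claw=-0.3,
)

```text
t: 17.88
eef_pos: [0.4757, 0.3181, 0.0211]
ee_rot: [-3.142, -0.0, -3.04]
force: [-0.8, 0.2, -0.4]
width: 0.0568
gripper_force: 0.0
```

Emit:
servo_tool(
  series=[
    [[0,0,-5,0],[0,0,-10,0],[0,0,-16,0],[0,0,-22,0],[0,0,-25,0],[0,0,-25,0],[0,0,-25,0],[0,0,-20,0],[0,0,-12,0],[0,0,0,0]],
  ],
)

```text
t: 18.72
eef_pos: [0.477, 0.3193, 0.1856]
ee_rot: [3.138, 0.005, -3.039]
force: [-0.4, 0.4, 1.0]
width: 0.0567
gripper_force: 0.0
```

```bash
cat > m8.py <<'E'
from fit import *
im=eyes.grab_frame('scene'); b=hsv(im,(98,70,20),(128,255,255)); y=cv2.morphologyEx(hsv(im,(18,90,45),(36,255,255)),cv2.MORPH_CLOSE,np.ones((7,7)))
w,f=fit({'scene':b},WEDGE,[.4755,.318,.1],.003,pad=4); print('wedge',w,f)
g=w[:2]+.035*np.array([np.cos(w[2]),np.sin(w[2])]); print('clip expect',g.round(4),*fit({'scene':y},CLIP,[*g,w[2]],.012,pad=6))
E
python3 m8.py; python3 rel.py .562 .0045 .13
```

```text
wedge [0.4778 0.3171 0.1019] 0.309
clip expect [0.5126 0.3207] [0.5131 0.3213 0.1808] 0.091
pose [0.4763 0.3188 0.1836] [ 3.1388e+00  2.9000e-03 -3.0396e+00] t 18.77 F [ 0.3 -0.2 -0.4] w 0.0571 gf 0.0
tool mm [ -53.3 -321.3   53.6] turn
```

Emit:
servo_tool(
  series=[
    [[-5,-33,0,0],[-6,-36,0,0],[-6,-36,0,0],[-6,-36,0,0],[-6,-36,0,0],[-6,-36,0,0],[-6,-36,0,0],[-6,-36,0,0],[-5,-24,0,0],[-2,-12,0,0]],
  ],
  claw=-1,
)

```text
t: 19.6
eef_pos: [0.5619, 0.0014, 0.1803]
ee_rot: [-3.141, -0.002, -3.042]
force: [0.4, -0.2, 0.1]
width: 0.088
gripper_force: 0.0
```

Emit:
servo_tool(
  series=[
    [[0,0,0,0],[0,0,5,0],[0,0,5,0],[0,0,5,0],[0,0,5,0],[0,0,5,0],[0,0,5,0],[0,0,0,0],[0,0,0,0],[0,0,0,0]],
  ],
)

```text
t: 20.43
eef_pos: [0.5622, 0.0044, 0.1512]
ee_rot: [-3.142, 0.0, -3.04]
force: [0.8, -0.6, 0.3]
width: 0.0878
gripper_force: 0.0
```

```bash
python3 rel.py .562 .0048 .059
```

```text
pose [0.5622 0.0044 0.1512] [-3.1415e+00  3.0000e-04 -3.0396e+00] t 20.43 F [ 0.8 -0.6  0.3] w 0.0878 gf 0.0
tool mm [ 0.2  0.4 92.2] turn
```

Emit:
servo_tool(
  series=[
    [[0,0,8,0],[0,0,13,0],[0,0,15,0],[0,0,15,0],[0,0,14,0],[0,0,11,0],[0,0,8,0],[0,0,5,0],[0,0,3,0],[0,0,0,0]],
  ],
)

```text
t: 21.27
eef_pos: [0.562, 0.0042, 0.0587]
ee_rot: [-3.141, -0.0, -3.04]
force: [-0.2, -0.7, 0.5]
width: 0.0878
gripper_force: 0.0
```

Emit:
servo_tool(
  series=[
    [[0,0,0,0],[0,0,0,0],[0,0,0,0],[0,0,0,0],[0,0,0,0],[0,0,0,0],[0,0,0,0],[0,0,0,0],[0,0,0,0],[0,0,0,0]],
  ],
  claw=1,
  grip_force=40,
)

```text
t: 22.1
eef_pos: [0.5621, 0.0044, 0.0592]
ee_rot: [3.142, 0.0, -3.04]
force: [-1.9, 0.7, 2.1]
width: 0.0464
gripper_force: 40.0
```

Emit:
servo_tool(
  series=[
    [[0,0,-2,0],[0,0,-4,0],[0,0,-8,0],[0,0,-12,0],[0,0,-14,0],[0,0,-14,0],[0,0,-14,0],[0,0,-12,0],[0,0,-10,0],[0,0,-10,0]],
  ],
)

```text
t: 22.93
eef_pos: [0.5619, 0.0042, 0.1601]
ee_rot: [3.141, 0.0, -3.04]
force: [-0.4, -0.2, -3.0]
width: 0.0466
gripper_force: 40.0
```

```bash
python3 rel.py .5160 -.3077 .0195
```

```text
pose [0.5619 0.0042 0.1601] [ 3.1414e+00  2.0000e-04 -3.0399e+00] t 22.93 F [-0.4 -0.2 -3. ] w 0.0466 gf 40.0
tool mm [  77.3 -305.6  140.6] turn
```

Emit:
servo_tool(
  series=[
    [[3,-12,0,0],[6,-24,0,0],[9,-36,0,0],[10,-38,0,0],[10,-38,0,0],[10,-38,0,0],[10,-38,0,0],[9,-36,0,0],[6,-28,0,0],[4,-18,0,0]],
  ],
)

```text
t: 23.77
eef_pos: [0.5149, -0.3111, 0.1585]
ee_rot: [3.141, -0.001, -3.042]
force: [0.7, 0.5, -2.7]
width: 0.0467
gripper_force: 40.0
```

Emit:
servo_tool(
  series=[
    [[0,0,0,0],[0,0,6,0],[0,0,10,0],[0,0,14,0],[0,0,14,0],[0,0,14,0],[0,0,12,0],[0,0,10,0],[0,0,6,0],[0,0,4,0]],
  ],
)

```text
t: 24.6
eef_pos: [0.5162, -0.3073, 0.0678]
ee_rot: [3.141, -0.001, -3.039]
force: [0.1, 0.7, -2.6]
width: 0.0464
gripper_force: 40.0
```

```bash
python3 rel.py .5160 -.3077 .0195
```

```text
pose [ 0.5162 -0.3073  0.0678] [ 3.1410e+00 -1.4000e-03 -3.0389e+00] t 24.6 F [ 0.1  0.7 -2.6] w 0.0464 gf 40.0
tool mm [ 0.2 -0.4 48.3] turn
```

Emit:
servo_tool(
  series=[
    [[0,0,7,0],[0,0,8,0],[0,0,8,0],[0,0,7,0],[0,0,6,0],[0,0,5,0],[0,0,4,0],[0,0,3,0],[0,0,0,0],[0,0,0,0]],
  ],
)

```text
t: 25.43
eef_pos: [0.5166, -0.308, 0.021]
ee_rot: [-3.142, -0.0, -3.04]
force: [-1.0, 0.2, -3.2]
width: 0.0468
gripper_force: 40.0
```

```bash
python3 rel.py .5160 -.3077 .0195
```

```text
pose [ 0.5166 -0.308   0.021 ] [-3.1416e+00 -1.0000e-04 -3.0398e+00] t 25.43 F [-1.   0.2 -3.2] w 0.0468 gf 40.0
tool mm [0.5 0.4 1.5] turn
```

Emit:
servo_tool(
  series=[
    [[0,0,0.5,0],[0,0,0.5,0],[0,0,0.5,0],[0,0,0.3,0],[0,0,0,0],[0,0,0,0],[0,0,0,0],[0,0,0,0],[0,0,0,0],[0,0,0,0]],
  ],
)

```text
t: 26.27
eef_pos: [0.5166, -0.308, 0.0193]
ee_rot: [-3.142, 0.0, -3.04]
force: [0.5, -0.3, -2.7]
width: 0.0465
gripper_force: 40.0
```

Emit:
servo_tool(
  series=[
    [[0,0,0,0],[0,0,0,0],[0,0,0,0],[0,0,0,0],[0,0,0,0],[0,0,0,0],[0,0,0,0],[0,0,0,0],[0,0,0,0],[0,0,0,0]],
  ],
  claw=-1,
)

```text
t: 27.1
eef_pos: [0.5166, -0.308, 0.0193]
ee_rot: [-3.142, 0.0, -3.04]
force: [0.2, 0.1, -0.3]
width: 0.0874
gripper_force: 0.0
```

Emit:
servo_tool(
  series=[
    [[0,0,-4,0],[0,0,-10,0],[0,0,-16,0],[0,0,-20,0],[0,0,-22,0],[0,0,-22,0],[0,0,-22,0],[0,0,-18,0],[0,0,-10,0],[0,0,0,0]],
  ],
)

```text
t: 27.93
eef_pos: [0.5179, -0.3085, 0.1666]
ee_rot: [-3.139, 0.005, -3.039]
force: [0.4, -0.1, -0.4]
width: 0.0874
gripper_force: 0.0
```

```bash
python3 m8.py
python3 - <<'E'
from fit import *
im=eyes.grab_frame('scene'); g=hsv(im,(45,80,25),(90,255,255)); x,y=proj('scene',[[.516,-.308,.02]])[0].astype(int); k=np.zeros_like(g); k[y-45:y+45,x-48:x+48]=1
print('rotor',*fit({'scene':cv2.morphologyEx(g*k,cv2.MORPH_CLOSE,np.ones((9,9)))},ROTOR,[.516,-.308,0],.004,yaw=False))
E
python3 rel.py .5 -.3 .2
```

```text
wedge [0.477  0.318  0.0886] 0.34
clip expect [0.5119 0.3211] [0.513  0.3204 0.185 ] 0.123
rotor [ 0.5163 -0.3083  0.    ] 0.038
pose [ 0.5164 -0.3078  0.1633] [ 3.1414e+00  5.0000e-04 -3.0400e+00] t 28.03 F [-0.4 -0.9 -0.6] w 0.0877 gf 0.0
tool mm [ 15.5   9.4 -36.7] turn
```

The rotor fits flat and centred on the pad, and the wedge and clip are in the tray. I'm handing the job in.

```bash
python3 -c "
from station import ticket
print(ticket.job_done())"
```

```text
the job is handed in; nothing more can be done
None
```

I've handed the job in, and no verdict came back: by my last camera fits the wedge stands upright in the tray with the clip in its saddles, and the rotor lies flat, hub up, within about 3 mm of the pad's centre. The clip sprang off the spindle during the push and had to be caught in the saddles with a quick dash, and I did not re-measure the rack, bottle and jar at the end.

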